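Lock the sliding pastry riser with its quick-release pin

ROBOT

A 6-joint arm with a two-finger parallel gripper is mounted at the origin on the work surface. World frame = base frame: x ahead of the robot, y to its left, z up, the work surface at z = 0. Lengths are in m, angles in degrees, forces in N, time in s.
With the tool pointing down it reaches from about 0.25 to 0.725 m from the base axis. Payload 9.7 kg.
Tool frame: the origin (TCP) lies between the finger pads; the fingertips stand 19 mm ahead of it and the grasp point (between the pads) is the TCP; z points along the fingers, y is the line along which they close (so a half turn about z gives the same grasp; the last joint's range is limited). The gripper opens to 85 mm and grips with 20 to 120 N. Pads are 22 mm wide; open, the fingers measure 114 mm over their backs; the gripper's body (76 mm by 85 mm) begins 54 mm behind the grasp point. The pads swing forward as they close: fully open they stand 13 mm farther back than shut.
Start: joints at [68.239, 4.979, 10.078, 95.1, 0, 90], TCP at [0.204, 0.511, 0.25] pointing down, gripper open.
Joint ranges: [-179.16, 179.16], [-48.56, 103.87], [-65.8, 70.77], [-126.05, 130.52], [-82.76, 87.17], [-180, 180]. Speed limits (degrees/s): [127.2, 127.2, 147.25, 180, 180, 180].

INTERFACE

Orientations are given as [roll, pitch, yaw] about the fixed x, y, z axes, in that order (R = Rz(yaw) Ry(pitch) Rx(roll)).
In Python, from workcell import telemetry, camera, calibration, workorder gives the robot as it stands.
- The arm moves only by the tool play_rows, never from a script. Its argument "increments" is a list of rows, each a list of 3 entries, a list of its own where there are three numbers: the shift along the tool's x, y, z in mm, then the turn, a rotation vector about the tool's x, y, z in degrees, then the closure, from 0 (fully open) to 1 (shut). In form: [[[x, y, z], [ax, ay, az], jaw], ...]. A call has 1 to 20 rows; each row is the pose to reach, as a shift and turn from the pose commanded when the call began, along the tool's axes at that moment; what a row does not reach only later rows make up. A row lasts 1/10 s, in which the tool goes at most 50 mm and 8.59 degrees, less where a joint would pass 70% of its speed; a pose out of reach is approached as far as the arm can. A call with a gripper value outside its range is refused whole. The fingers move at their own pace and stop on an object; "grip_force" is the grip in N (left out, the last holds). Time passes only in rows, so rows that repeat a pose let the fingers close. It gives the time, the measured TCP pose, the force, the opening and the grip force at its end, in the units of the state.
- telemetry.get_obs(): the state, without advancing time (a new reading comes with each control period).
- camera(name): name is "side" or "top" or "wrist"; returns (picture, depth): 400x640x3 uint8, red, green, blue; 400x640 float32, m along the optical axis (not along the pixel's ray), 0 where there is no reading.
- calibration(name): a dict with "vertical_fov" (degrees; the focal length in pixels is half the picture's height over the tangent of half this angle, whatever the lens; pixels are square), "cx", "cy" (the principal point, pixels), "rvec" (rotation vector, rad) and "tvec" (3), from world to camera coordinates, as OpenCV has them; the wrist camera has in their place "hand_eye" (4x4, takes a point from camera to tool coordinates, whose origin is the TCP and whose axes are the flange's). Camera axes: x right, y down, z forward; pixel columns grow to the right and rows downward; lengths in m; the calibration is good to about 2 mm. A picture is of the moment at which its call begins: read the wrist's pose just before it. calibration takes no time and is no camera call.
- workorder.job_done(): hands the job in; it is judged then, once.
The state is a dict: "time": time; "q": joint angles; "qd": joint speeds; "joint_efforts": joint torques, N m; "ee_pos": TCP position; "tcp_rot": TCP orientation; "wrist_force": force on the tool from outside, world axes, zero at the start; "torque": the same for the moment, N m; "opening": finger opening in m; "grasp_force": force on a finger pad.
Only numpy, scipy, OpenCV 4.12 (cv2) and the standard library are available. Lean on these libraries where they do the work, as an engineer would, in place of code of your own. Each camera call takes 0.05 s, during which the arm holds its last target. There are 200 camera calls.

TASK

Slide the white leaf of the pastry riser by its brass post until it stops, so that the hole in its end stands over the hole in the brass base block. Pull the brass-handled quick-release pin up out of the dark wooden parking block, against its detent, and push it down through both holes until it clicks fully home, and let go. Leave the black-handled pin parked.

Things in the scene. Friction and masses are not known exactly. Their poses are not given: they have to be found in the camera images.
- brass_pin: Pin with BRASS handle, upright in either socket of the fixed dark-wood parking block, 62 mm high; spring detent: about 12 N pulls it out. Origin: shoulder underside centre, at the block's top when parked; z up. Shoulder D40, z 0-6; handle D26, z 6-48 (grip from above, across the line of the two sockets); shaft D18, 54 long below the origin, last 10 mm coned to D8. 110-220 g (sizes in mm).
- black_pin: Bystander: same shape and size, same origin and axes, but a BLACK handle; parked in the block's other socket, 90 mm from the brass pin. It stays there.
- lug_hole (a point): Centre of the 30 mm hole in the white leaf's end, on its top face, 62 mm above the counter. z up, y along the slide. Starts 45-80 mm in +y of its stop; slide it in -y (3 N friction) to the stop, right over base_hole. Grip or push its upright brass post: 75 mm from here in +y, 24 mm thick, 10-58 mm above the leaf (wider foot below, tip to 68). Pastries, 35 mm tall, begin 54 mm past it.
- base_hole (a point): Centre of the 26 mm through hole in the brass end block of the fixed riser, on its top, 50 mm above the counter; axes as lug_hole. The leaf (10 mm thick) slides 2 mm above it. Spring bars inside: the pin needs some push (2-12 N) over its last 20 mm and clicks home with its shoulder on the leaf, the pin's origin 12 mm above this point (62 mm above the counter).

How it is judged (in metres and radians):
At the end, for the whole second after the job is handed in: The leaf's hole stands over the base hole within 10 mm; the brass-handled pin stands in both, within 10 mm of the base hole's axis, within 10 degrees of upright, and fully home: its shoulder no more than about 3.5 mm above the leaf; it is at rest and let go. The black pin has stayed parked (horizontal distance between each of brass_pin, lug_hole and base_hole below 0.01 m and z of brass_pin in the frame of base_hole below 0.0155 m and angle between brass_pin's own z axis and vertical below 0.17 rad and linear speed of brass_pin below 0.02 m/s); the robot touches nothing.
It fails at once if the black-handled pin is pulled or pushed more than 15 mm from its place (distance of black_pin from where it was at the start of the episode above 0.015 m).
It also fails if it takes over 51 s, if anything falls off the work surface, if the arm or the gripper's body presses on something with over 40 N, if the wrist force passes 120 N, or if a joint passes its speed limit or range.

## Working session

There is one attempt and no reset: what is moved stays moved. The work goes in short steps, Python scripts to look and compute and a tool call to move; the robot and the scene stay as the last step left them, time stands still between calls to the robot, and variables do not carry over. Pictures are saved under pics/ and viewed, at most 10 in all, crops included, and the job is handed in when it is done.

Besides the shell and the picture viewer there is one more tool, called after ">>>" by a JSON object that holds its "op" and its "data". play_rows: Moves the arm, as the interface text tells. Its arguments: {"type":"object","properties":{"increments":{"type":"array"},"grip_force":{"type":"number"}},"required":["increments"]}

```bash
mkdir -p pics
cat > h.py <<'E'
import numpy as np,cv2
from scipy.spatial.transform import Rotation as R
from workcell import telemetry,camera,calibration,workorder
def snap(n,f):
    o=telemetry.get_obs(); im,d=camera(n); cv2.imwrite(f'pics/{f}.png',im[:,:,::-1]); np.savez(f'pics/{f}.npz',d=d,p=o['ee_pos'],r=o['tcp_rot']); return im,d
def cam(n,p=None,r=None):
    c=calibration(n); f=200/np.tan(np.radians(c['vertical_fov'])/2)
    if 'rvec' in c:
        M=cv2.Rodrigues(np.array(c['rvec'],float))[0].T; t=-M@np.array(c['tvec'],float).ravel()
    else:
        H=np.array(c['hand_eye']);T=np.eye(4);T[:3,:3]=R.from_euler('xyz',r,degrees=True).as_matrix();T[:3,3]=p;T=T@H;M=T[:3,:3];t=T[:3,3]
    return f,c['cx'],c['cy'],M,t
def pt(n,f,u,v,z=None):
    D=np.load(f'pics/{f}.npz'); F,cx,cy,M,t=cam(n,D['p'],D['r'])
    ray=M@np.array([(u-cx)/F,(v-cy)/F,1]); 
    s=D['d'][int(v),int(u)] if z is None else (z-t[2])/ray[2]
    return (t+s*ray).round(4)
E
python3 - <<'E'
from h import *
o=telemetry.get_obs();print(o['ee_pos'],o['tcp_rot'],o['time'],o['opening'])
for n in('top','side','wrist'):
    snap(n,n+'0'); print(calibration(n))
E
```

```text
[0.2038338  0.51060129 0.24955796] [-1.79920566e+02  7.85614559e-04  1.58237265e+02] 0.0 0.08562343401609405
{'vertical_fov': 43.37873824589442, 'cx': 318.1554120826153, 'cy': 203.89498129412308, 'rvec': array([ 2.19465639, -2.14717933,  0.17681563]), 'tvec': array([-0.15378545,  0.55059099,  0.74223006])}
{'vertical_fov': 56.888624498582416, 'cx': 318.2407089403706, 'cy': 195.8604517283904, 'rvec': array([ 2.21819011, -0.65583434,  0.26794734]), 'tvec': array([-0.5399515 ,  0.20481659,  0.56126631])}
{'vertical_fov': 66.6622042723164, 'cx': 327.4676144337301, 'cy': 198.2902627753007, 'hand_eye': array([[-3.66888285e-04, -9.47564432e-01, -3.19564568e-01,
         8.29015547e-02],
       [ 9.99999905e-01, -4.22719023e-04,  1.05347288e-04,
         9.14790974e-04],
       [-2.34909364e-04, -3.19564499e-01,  9.47564497e-01,
        -1.23782012e-01],
       [ 0.00000000e+00,  0.00000000e+00,  0.00000000e+00,
         1.00000000e+00]])}
```

View pics/top0.png

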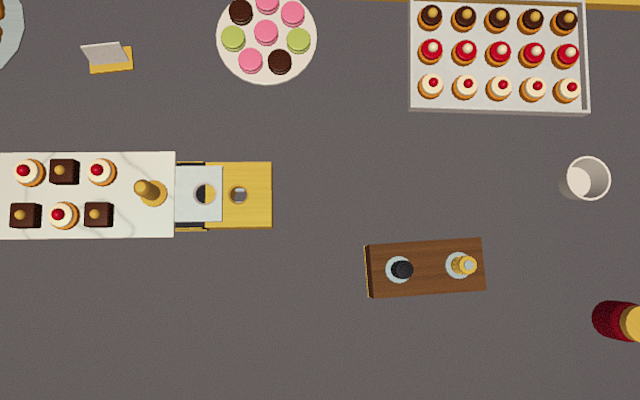

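View pics/side0.png

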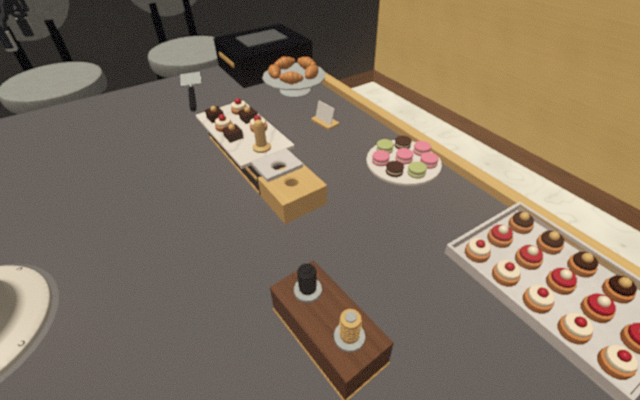

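The top view shows the base hole at (239,195), the lug hole at (204,194), the post's foot at about (153,194), the black pin's shoulder at (400,269) and the brass pin's shoulder at (458,266). I'll convert these to world positions.

Run:
```python
from h import *
for l,u,v,z in[('base',239,195,.05),('lug',204,194,.062),('posttip',139,186,.13),('postfoot',153,194,.067),('black',400,269,.068),('brass',458,266,.068),('blocktop',375,290,.062),('base edge a',271,162,.05),('base edge b',271,227,.05),('leaf a',0,153,.062),('leaf b',175,152,.062),('blkA',367,246,.062),('blkB',481,238,.062)]:
    print(l,pt('top','top0',u,v,z),pt('top','top0',u,v))
im=cv2.imread('pics/top0.png');
a=cv2.resize(im[145:245,100:290],None,fx=4,fy=4,interpolation=2);b=cv2.resize(im[230:305,355:495],None,fx=4,fy=4,interpolation=2)
c=np.zeros((600,760,3),np.uint8)
c[:300,:560]=b;cv2.imwrite('pics/c1.png',np.vstack([c[:300],a[:280]]) if 0 else np.vstack([c[:300],a[50:330]]))
```

```text
base [ 0.563  -0.0205  0.05  ] [ 5.702e-01 -1.420e-02 -5.000e-04]
lug [0.5615 0.0301 0.062 ] [0.5632 0.0324 0.0502]
posttip [0.5605 0.1048 0.13  ] [0.5608 0.1054 0.1283]
postfoot [0.5589 0.104  0.067 ] [0.5547 0.0951 0.0971]
black [ 0.456  -0.2634  0.068 ] [ 0.4559 -0.2546  0.1125]
brass [ 0.4621 -0.35    0.068 ] [ 0.4618 -0.3396  0.101 ]
blocktop [ 0.4246 -0.2274  0.062 ] [ 0.4245 -0.2276  0.0608]
base edge a [ 0.6155 -0.0674  0.05  ] [ 0.6156 -0.0674  0.0495]
base edge b [ 0.5153 -0.0706  0.05  ] [ 0.5172 -0.0692  0.0264]
leaf a [0.6156 0.3344 0.062 ] [0.6159 0.3353 0.0606]
leaf b [0.6244 0.0766 0.062 ] [0.6244 0.0766 0.0619]
blkA [ 0.4891 -0.2151  0.062 ] [ 0.4903 -0.2183  0.038 ]
blkB [ 0.5048 -0.3876  0.062 ] [ 0.5048 -0.3873  0.0626]
```

View pics/c1.png

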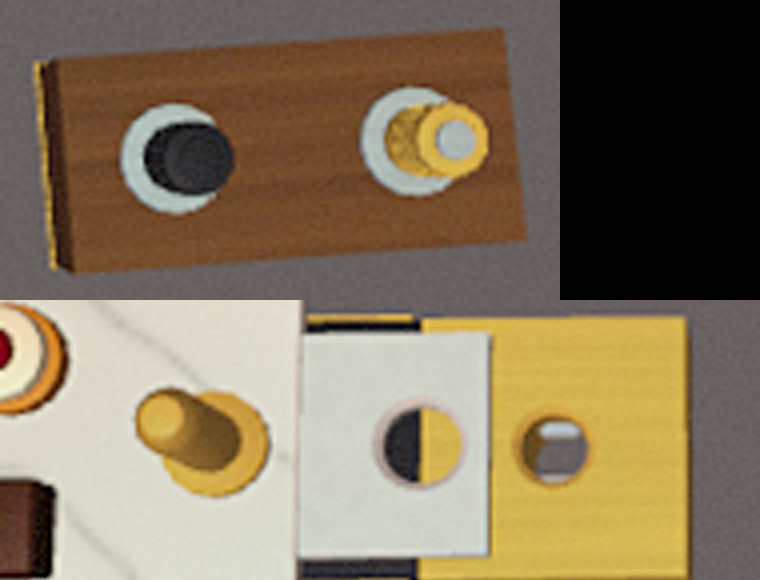

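Refined from the crop (in full-picture pixels): brass shoulder (458.8,265.2), brass handle tip (469,265), black shoulder (398.5,269.5), lug hole (205,194), base hole (238.5,194.8), and post foot (154,193.3).

Run:
```python
from h import *
for l,u,v,z in[('base',238.5,194.8,.05),('lug',205,194,.062),('posttip',140,185.5,.13),('postfoot',154,193.3,.072),('black',398.5,269.5,.068),('brass',458.8,265.2,.068),('brasstip',469.2,264.8,.11)]:
    print(l,pt('top','top0',u,v,z))
```

```text
base [ 0.5633 -0.0197  0.05  ]
lug [0.5615 0.0286 0.062 ]
posttip [0.5612 0.1035 0.13  ]
postfoot [0.5593 0.1011 0.072 ]
black [ 0.4553 -0.2612  0.068 ]
brass [ 0.4633 -0.3512  0.068 ]
brasstip [ 0.4636 -0.3526  0.11  ]
```

```bash
cat >> h.py <<'E'
def conv(x,y,z,yaw):
    o=telemetry.get_obs(); A=R.from_euler('xyz',o['tcp_rot'],degrees=True)
    B=R.from_euler('xyz',[180,0,yaw],degrees=True)
    return A.inv().apply(np.array([x,y,z])-o['ee_pos']).round(4)*1000,(A.inv()*B).as_rotvec(degrees=True).round(1)
E
python3 - <<'E'
from h import *
print(conv(.560,.103,.22,92));o=telemetry.get_obs();print(o['q'],o['time'])
E
```

```text
(array([-481.9, -246.5,   30. ]), array([-0.1,  0. , 66.2]))
[6.82391638e+01 5.00337175e+00 1.00438860e+01 9.50988202e+01
 3.23714859e-04 8.99998199e+01] 0.15
```

>>> {"op": "play_rows", "data": {"increments": [[[-482, -246.5, 30], [0, 0, 66.2], 0], [[-482, -246.5, 30], [0, 0, 66.2], 0], [[-482, -246.5, 30], [0, 0, 66.2], 0], [[-482, -246.5, 30], [0, 0, 66.2], 0], [[-482, -246.5, 30], [0, 0, 66.2], 0], [[-482, -246.5, 30], [0, 0, 66.2], 0], [[-482, -246.5, 30], [0, 0, 66.2], 0], [[-482, -246.5, 30], [0, 0, 66.2], 0], [[-482, -246.5, 30], [0, 0, 66.2], 0], [[-482, -246.5, 30], [0, 0, 66.2], 0], [[-482, -246.5, 30], [0, 0, 66.2], 0], [[-482, -246.5, 30], [0, 0, 66.2], 0], [[-482, -246.5, 30], [0, 0, 66.2], 0], [[-482, -246.5, 30], [0, 0, 66.2], 0], [[-482, -246.5, 30], [0, 0, 66.2], 0], [[-482, -246.5, 30], [0, 0, 66.2], 0]]}}

```text
time: 1.75
ee_pos: [0.5597, 0.1041, 0.2207]
tcp_rot: [180.0, -0.0, 92.1]
wrist_force: [0.2, 0.3, 0.9]
opening: 0.0856
grasp_force: 0.0
```

Run:
```python
from h import *
snap('wrist','w1');D=np.load('pics/w1.npz');print(D['p'],D['r'],conv(.560,.103,.108,92))
F,cx,cy,M,t=cam('wrist',D['p'],D['r'])
for p in [(.560,.103,.13),(.5633,-.0197,.05),(.5615,.0286,.062)]:
    c=M.T@(np.array(p)-t);print(p,F*c[0]/c[2]+cx,F*c[1]/c[2]+cy)
```

```text
[0.55970785 0.10411607 0.22069507] [ 1.79968191e+02 -8.32780749e-03  9.21275555e+01] (array([-1.000e+00,  1.000e-01,  1.126e+02]), array([ 0. , -0. ,  0.1]))
(0.56, 0.103, 0.13) 328.03352701942185 213.5775562300581
(0.5633, -0.0197, 0.05) 326.7350228124629 288.4484868456987
(0.5615, 0.0286, 0.062) 326.65784522194923 255.9512980975338
```

View pics/w1.png

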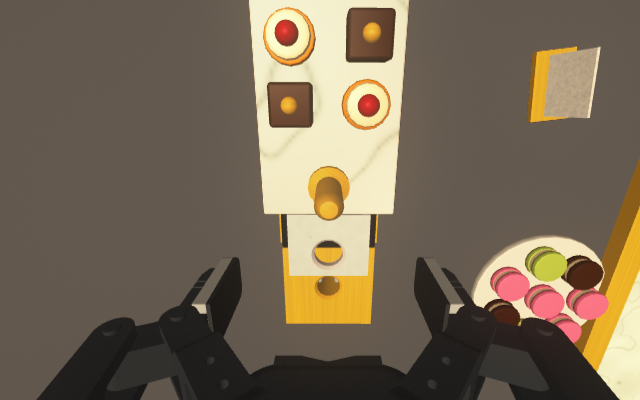

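Wrist view: the post tip is at (328,211), 2 px from the predicted spot. The lug hole is at (328,253) and the base hole at (328,285), both within 3 px. I'll go down and grip the post.

>>> {"op": "play_rows", "data": {"increments": [[[0, 0, 50], [0, 0, 0], 0], [[0, 0, 90], [0, 0, 0], 0], [[0, 0, 112], [0, 0, 0], 0], [[0, 0, 112], [0, 0, 0], 0], [[0, 0, 112], [0, 0, 0], 1], [[0, 0, 112], [0, 0, 0], 1], [[0, 0, 112], [0, 0, 0], 1], [[0, 0, 112], [0, 0, 0], 1], [[0, 0, 112], [0, 0, 0], 1], [[0, 0, 112], [0, 0, 0], 1], [[0, 0, 112], [0, 0, 0], 1]], "grip_force": 40}}

```text
time: 2.9
ee_pos: [0.5606, 0.1033, 0.1095]
tcp_rot: [179.9, -0.0, 92.0]
wrist_force: [-0.6, 0.4, 5.5]
opening: 0.023
grasp_force: 39.2
```

>>> {"op": "play_rows", "data": {"increments": [[[-10, 0, 0], [0, 0, 0], 1], [[-20, 0, 0], [0, 0, 0], 1], [[-30, 0, 0], [0, 0, 0], 1], [[-38, 0, 0], [0, 0, 0], 1], [[-42, 0, 0], [0, 0, 0], 1], [[-45, 0, 0], [0, 0, 0], 1], [[-48, 0, 0], [0, 0, 0], 1], [[-50, 0, 0], [0, 0, 0], 1], [[-52, 0, 0], [0, 0, 0], 1], [[-52, 0, 0], [0, 0, 0], 1], [[-52, 0, 0], [0, 0, 0], 1]]}}

```text
time: 4.0
ee_pos: [0.5624, 0.0549, 0.1095]
tcp_rot: [179.9, -0.4, 92.2]
wrist_force: [-1.2, 20.1, 5.4]
opening: 0.0234
grasp_force: 39.2
```

The leaf hit its stop after 48 mm, which matches the measurement. I'll release and rise.

>>> {"op": "play_rows", "data": {"increments": [[[3, 0, 0], [0, 0, 0], 1], [[3, 0, 0], [0, 0, 0], 0], [[3, 0, 0], [0, 0, 0], 0], [[3, 0, 0], [0, 0, 0], 0], [[3, 0, 0], [0, 0, 0], 0], [[3, 0, 0], [0, 0, 0], 0], [[3, 0, -50], [0, 0, 0], 0], [[3, 0, -100], [0, 0, 0], 0], [[3, 0, -120], [0, 0, 0], 0], [[3, 0, -120], [0, 0, 0], 0], [[3, 0, -120], [0, 0, 0], 0]]}}

```text
time: 5.1
ee_pos: [0.562, 0.0542, 0.2279]
tcp_rot: [180.0, -0.0, 92.0]
wrist_force: [-0.6, 0.1, -1.0]
opening: 0.0857
grasp_force: 0.0
```

Run:
```python
from h import *
im,d=snap('wrist','w2');D=np.load('pics/w2.npz');print(D['p'],D['r'])
F,cx,cy,M,t=cam('wrist',D['p'],D['r'])
for p in [(.5633,-.0197,.05),(.5633,-.0197,.062)]:
    c=M.T@(np.array(p)-t);print(p,F*c[0]/c[2]+cx,F*c[1]/c[2]+cy)
a=cv2.resize(im[180:330,240:420,::-1],None,fx=4,fy=4,interpolation=2);cv2.imwrite('pics/w2c.png',a)
o=telemetry.get_obs();print(o['q'])
# brass approach: closing line perpendicular to socket line (black->brass)
s=np.array([.4633-.4553,-.3512+.2612]);print(np.linalg.norm(s),np.degrees(np.arctan2(s[1],s[0])))
print(conv(.4635,-.352,.24,90+5-180*0))
```

```text
[0.56202267 0.05415432 0.22793023] [ 1.79994134e+02 -4.12192358e-05  9.20325954e+01]
(0.5633, -0.0197, 0.05) 326.4653768643488 245.89622079310104
(0.5633, -0.0197, 0.062) 326.43189218284766 251.15232520207087
[ 5.50397889e+00  6.60215599e+00  9.24715422e+00  9.27332625e+01
 -1.02603291e-03  9.34693262e+01]
0.09035485598461217 -84.92039213998542
(array([-402.4, -112.5,  -12.8]), array([-0.1,  0. , -3. ]))
```

View pics/w2c.png

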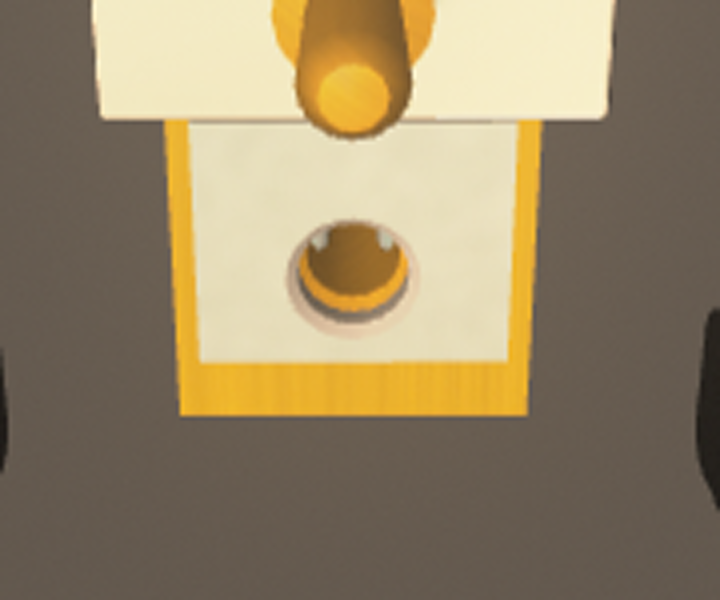

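The holes are concentric. The lug hole's centre is at about (328.2,249.8) in the full picture, so the target is about (0.565,-0.019). Next, the brass pin.

>>> {"op": "play_rows", "data": {"increments": [[[-402, -112.5, 10], [0, 0, -3], 0], [[-402, -112.5, 10], [0, 0, -3], 0], [[-402, -112.5, 10], [0, 0, -3], 0], [[-402, -112.5, 10], [0, 0, -3], 0], [[-402, -112.5, 10], [0, 0, -3], 0], [[-402, -112.5, 10], [0, 0, -3], 0], [[-402, -112.5, 10], [0, 0, -3], 0], [[-402, -112.5, 10], [0, 0, -3], 0], [[-402, -112.5, 10], [0, 0, -3], 0], [[-402, -112.5, 10], [0, 0, -3], 0], [[-402, -112.5, 10], [0, 0, -3], 0], [[-402, -112.5, 10], [0, 0, -3], 0], [[-402, -112.5, 10], [0, 0, -3], 0]]}}

```text
time: 6.45
ee_pos: [0.4643, -0.3503, 0.2183]
tcp_rot: [180.0, -0.0, 95.1]
wrist_force: [-0.4, 0.0, 0.3]
opening: 0.0856
grasp_force: 0.0
```

Run:
```python
from h import *
im,d=snap('wrist','w3');D=np.load('pics/w3.npz');print(D['p'],D['r'])
F,cx,cy,M,t=cam('wrist',D['p'],D['r'])
for p in [(.4635,-.352,.11),(.4554,-.262,.11)]:
    c=M.T@(np.array(p)-t);print(p,F*c[0]/c[2]+cx,F*c[1]/c[2]+cy)
print(pt('wrist','w2',328.2,249.8,.062), pt('wrist','w2',328,204.5,.13))
```

```text
[ 0.46429969 -0.35028402  0.21832374] [ 1.79996294e+02 -4.83705376e-03  9.51451678e+01]
(0.4635, -0.352, 0.11) 326.4950446719291 206.2065261530596
(0.4554, -0.262, 0.11) 326.3255304560203 87.93006792923853
[ 0.5652 -0.018   0.062 ] [0.5622 0.0577 0.13  ]
```

View pics/w3.png

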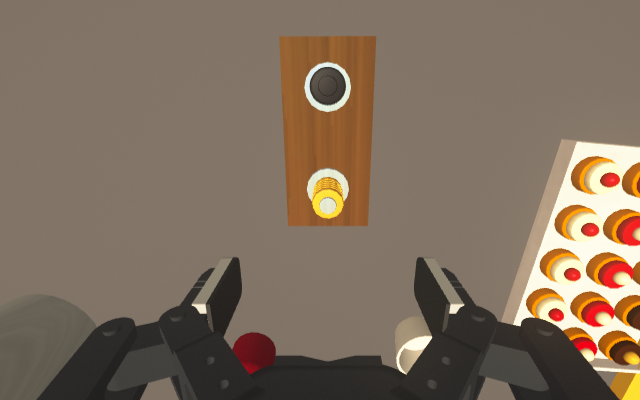

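The brass pin is at (328,204) and the black one at (327,86), with the closing line across the socket line. The TCP is within a millimetre of the brass axis, so I'll go straight down, grip and pull.

>>> {"op": "play_rows", "data": {"increments": [[[0, 0, 50], [0, 0, 0], 0], [[0, 0, 90], [0, 0, 0], 0], [[0, 0, 115], [0, 0, 0], 0], [[0, 0, 125], [0, 0, 0], 0], [[0, 0, 125], [0, 0, 0], 0], [[0, 0, 125], [0, 0, 0], 1], [[0, 0, 125], [0, 0, 0], 1], [[0, 0, 125], [0, 0, 0], 1], [[0, 0, 125], [0, 0, 0], 1], [[0, 0, 125], [0, 0, 0], 1], [[0, 0, 125], [0, 0, 0], 1], [[0, 0, 125], [0, 0, 0], 1]], "grip_force": 80}}

```text
time: 7.7
ee_pos: [0.4642, -0.3518, 0.0944]
tcp_rot: [179.9, 0.1, 95.0]
wrist_force: [1.0, 0.3, 6.2]
opening: 0.0247
grasp_force: 78.2
```

>>> {"op": "play_rows", "data": {"increments": [[[0, 0, -5], [0, 0, 0], 1], [[0, 0, -10], [0, 0, 0], 1], [[0, 0, -18], [0, 0, 0], 1], [[0, 0, -30], [0, 0, 0], 1], [[0, 0, -60], [0, 0, 0], 1], [[0, 0, -100], [0, 0, 0], 1], [[0, 0, -125], [0, 0, 0], 1], [[0, 0, -125], [0, 0, 0], 1], [[0, 0, -125], [0, 0, 0], 1]]}}

```text
time: 8.6
ee_pos: [0.464, -0.3518, 0.2192]
tcp_rot: [179.9, 0.1, 95.0]
wrist_force: [0.7, -0.2, -2.1]
opening: 0.0242
grasp_force: 80.8
```

Run:
```python
from h import *
snap('side','s4');im,d=snap('wrist','w4');D=np.load('pics/w4.npz');print(D['p'],D['r'])
a=cv2.imread('pics/s4.png');cv2.imwrite('pics/s4b.png',np.vstack([a[150:400,150:550],im[100:400,120:520,::-1]]))
print(conv(.565,-.019,.2195,92))
```

```text
[ 0.46361251 -0.35149411  0.21795185] [-1.79977453e+02 -1.04425385e-02  9.50351604e+01]
(array([322.1, 130.3,  -2.1]), array([-0.1, -0.1,  3. ]))
```

View pics/s4b.png

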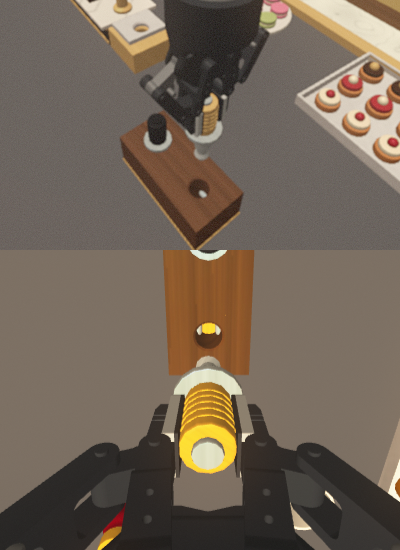

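The pin is out and upright in the grip, and the black pin is still parked. I'll carry it over the hole.

>>> {"op": "play_rows", "data": {"increments": [[[322, 130, -2], [0, 0, 3], 1], [[322, 130, -2], [0, 0, 3], 1], [[322, 130, -2], [0, 0, 3], 1], [[322, 130, -2], [0, 0, 3], 1], [[322, 130, -2], [0, 0, 3], 1], [[322, 130, -2], [0, 0, 3], 1], [[322, 130, -2], [0, 0, 3], 1], [[322, 130, -2], [0, 0, 3], 1], [[322, 130, -2], [0, 0, 3], 1], [[322, 130, -2], [0, 0, 3], 1], [[322, 130, -2], [0, 0, 3], 1], [[322, 130, -2], [0, 0, 3], 1], [[322, 130, -2], [0, 0, 3], 1]]}}

```text
time: 10.0
ee_pos: [0.5649, -0.0202, 0.2203]
tcp_rot: [180.0, 0.0, 92.0]
wrist_force: [0.1, 0.1, -1.7]
opening: 0.0242
grasp_force: 80.6
```

Run:
```python
from h import *
im,d=snap('wrist','w5');t,_=snap('top','t5')
print(conv(.565,-.019,.16,92),telemetry.get_obs()['ee_pos'])
a=cv2.resize(im[140:380,220:440,::-1],None,fx=2,fy=2);b=cv2.resize(t[120:270,100:320,::-1],None,fx=1.6,fy=1.6);b=cv2.copyMakeBorder(b,0,480-b.shape[0],0,0,0)
cv2.imwrite('pics/c5.png',np.hstack([a,b]))
```

```text
(array([ 0.9,  0.1, 60.4]), array([ 0., -0., -0.])) [ 0.5649341  -0.0198805   0.22035935]
```

View pics/c5.png

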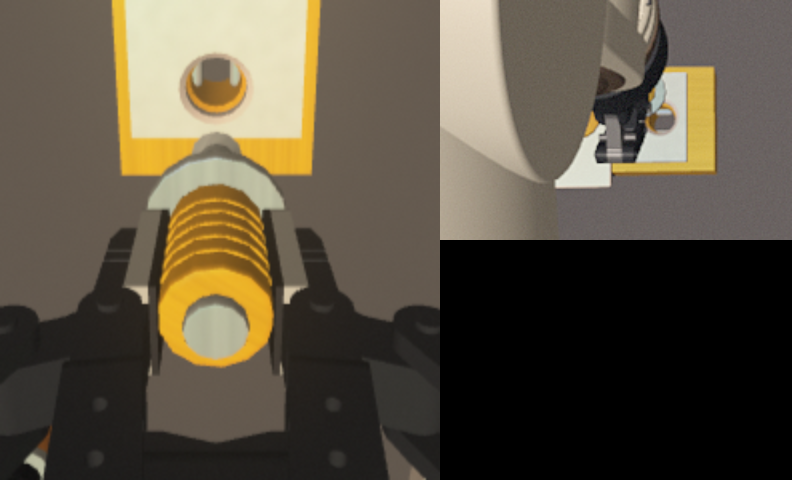

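The pin is laterally in line with the hole: the hole is at crop (216,88) and the handle at crop column 216. I'll go down through the leaf and check the force.

>>> {"op": "play_rows", "data": {"increments": [[[1, 0, 30], [0, 0, 0], 1], [[1, 0, 55], [0, 0, 0], 1], [[1, 0, 66], [0, 0, 0], 1], [[1, 0, 72], [0, 0, 0], 1], [[1, 0, 77], [0, 0, 0], 1], [[1, 0, 82], [0, 0, 0], 1], [[1, 0, 86], [0, 0, 0], 1], [[1, 0, 90], [0, 0, 0], 1], [[1, 0, 94], [0, 0, 0], 1], [[1, 0, 94], [0, 0, 0], 1]]}}

```text
time: 11.1
ee_pos: [0.5648, -0.0184, 0.1258]
tcp_rot: [-180.0, -0.0, 92.0]
wrist_force: [-0.2, 0.8, -1.4]
opening: 0.0242
grasp_force: 80.7
```

>>> {"op": "play_rows", "data": {"increments": [[[0, 0, 6], [0, 0, 0], 1], [[0, 0, 12], [0, 0, 0], 1], [[0, 0, 17], [0, 0, 0], 1], [[0, 0, 21], [0, 0, 0], 1], [[0, 0, 25], [0, 0, 0], 1], [[0, 0, 28], [0, 0, 0], 1], [[0, 0, 30], [0, 0, 0], 1], [[0, 0, 32], [0, 0, 0], 1], [[0, 0, 33], [0, 0, 0], 1], [[0, 0, 33], [0, 0, 0], 1], [[0, 0, 33], [0, 0, 0], 1]]}}

```text
time: 12.2
ee_pos: [0.5648, -0.0183, 0.0943]
tcp_rot: [180.0, -0.0, 92.0]
wrist_force: [-3.8, 0.8, 8.3]
opening: 0.024
grasp_force: 81.9
```

>>> {"op": "play_rows", "data": {"increments": [[[0, 0, 1], [0, 0, 0], 1], [[0, 0, 2], [0, 0, 0], 1], [[0, 0, 3], [0, 0, 0], 1], [[0, 0, 3], [0, 0, 0], 1], [[0, 0, 3], [0, 0, 0], 1]]}}

```text
time: 12.7
ee_pos: [0.5649, -0.0184, 0.0941]
tcp_rot: [179.9, 0.0, 92.0]
wrist_force: [-13.7, 0.2, 28.8]
opening: 0.0244
grasp_force: 84.2
```

The pin is firmly on its stop: the push force rose to 29 N with no further travel. I'll ease off, let go and rise.

>>> {"op": "play_rows", "data": {"increments": [[[0, 0, -3], [0, 0, 0], 1], [[0, 0, -3], [0, 0, 0], 0], [[0, 0, -3], [0, 0, 0], 0], [[0, 0, -3], [0, 0, 0], 0], [[0, 0, -3], [0, 0, 0], 0], [[0, 0, -3], [0, 0, 0], 0], [[0, 0, -3], [0, 0, 0], 0], [[0, 0, -30], [0, 0, 0], 0], [[0, 0, -70], [0, 0, 0], 0], [[0, 0, -120], [0, 0, 0], 0], [[0, 0, -150], [0, 0, 0], 0], [[0, 0, -150], [0, 0, 0], 0], [[0, 0, -150], [0, 0, 0], 0]]}}

```text
time: 14.0
ee_pos: [0.5653, -0.0184, 0.2407]
tcp_rot: [179.9, 0.0, 92.0]
wrist_force: [-0.5, -0.3, 0.4]
opening: 0.0852
grasp_force: 0.0
```

Run:
```python
from h import *
im,d=snap('wrist','w6');s,_=snap('side','s6')
a=cv2.resize(im[100:320,220:440,::-1],None,fx=1.8,fy=1.8);b=cv2.resize(s[100:230,200:340,::-1],(396,396))
cv2.imwrite('pics/c6.png',np.hstack([a,b]))
```

```text
(no output)
```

View pics/c6.png

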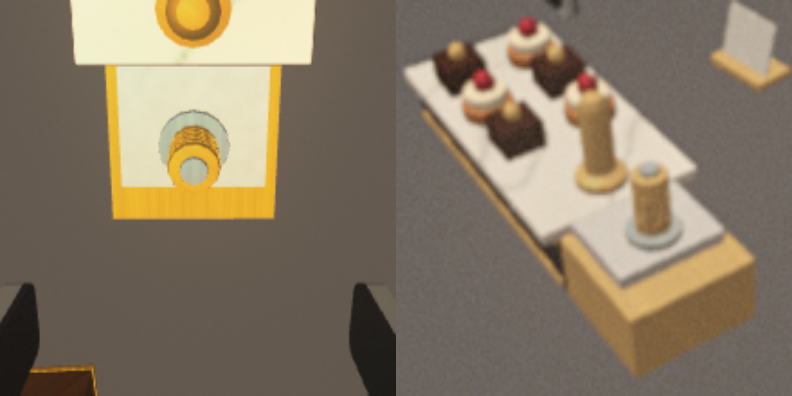

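The pin stands upright with its shoulder flush on the leaf, and the gripper is clear of it.

```bash
python3 -c "
from workcell import workorder;print(workorder.job_done())"
```

```text
the job is handed in; nothing more can be done
None
```

I handed the job in at about 14 s: the leaf is at its stop, the brass pin is fully home through both holes and released, and the black pin was left parked; the hand-in call did not return a verdict.

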